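Brake lever travel check

TASK

Do the lever travel check on the brake test stand: first push the brass drag pointer back upright to its zero end, then press the guarded brake lever down by its rubber pad until it goes firm, without straining it, and let it come back up. The lever leaves the drag pointer standing at the travel: if that is past the limit tooth, turn the selector handle fully round to the bleed detent (round stud), and if it falls short of the tooth, turn it fully to the hold detent (straight rib). The selector stays at off until the lever has been pressed, the drag pointer is left at its reading, and the other things on the bench are not disturbed.

Things in the scene. Friction and masses are not known exactly. Their poses are not given: they have to be found in the camera images.
- test_stand: Brake lever test stand, bolted down: grey base plate 290 x 200 x 12 mm. Origin on the bench, on the centre line (plate from x = -120 to +170 mm). x points from the lever's pad back to its pivot, so away from the robot give or take yaw; y left, z up. The lever and pointer turn on a cross pin at x = 85 mm, height 100 mm. A quadrant plate stands right of the lever at y = -51 mm, 227 mm high.
- guard_front (a point): Middle of the guard's front lower edge. A clear sheet in a dark steel frame, stand x = -100 to -50 mm, 186 mm wide, underside 253 mm high, top 263 mm, on two posts at x = -50, y = +-88 mm. Open in front. The pad is 109 mm below, wholly covered, so a tool pointing straight down cannot reach it; one leaning 33 to 50 degrees, its tip ahead and wrist back to the front, can.
- brake_lever (a joint): Lever travel, rad: 0 up at rest, grows as the pad is pressed; end at 0.50. Pad is 170 mm from the pivot. A return spring gives 2 to 5 N at the pad in the free travel, which differs from unit to unit (about 0.13 to 0.36 rad, 22 to 61 mm); then it goes firm, about 2 N more per mm. 12 to 20 N at the pad is a good firm press, over 35 N strains it. Springs back by itself.
- lever_pad: Rubber pad on the lever's front end, 70 mm wide (y) x 40 mm deep (x) x 10 mm thick, fixed to the lever. Origin at the centre of its top face, 144 mm above the bench at rest; x along the lever towards the pivot, z out of the top face (0.20 rad from vertical at rest). It swings down about the pivot.
- drag_pointer (a joint): Angle of the drag pointer, an upright brass hand on the lever's pivot pin, rad: 0 upright (zero end), grows as it leans to the front, towards the pad. Friction holds it where it is left (0.5 N at its knob). A pin on the lever pushes it along as it is pressed, so it is left at the largest travel. It starts at 0.42 to 0.48 from an earlier test; zeroed means below 0.05.
- drag_knob (a point): Centre of the brass knob on top of the drag pointer: cylinder 22 mm in diameter, 30 mm long along the stand's y, 165 mm from the pivot axis, at stand y = -33 mm. Height 265 mm at zero, about 250 mm at the start. The quadrant beside it stays below 227 mm.
- limit_tooth (a point): Tip of the limit tooth, a dark steel bar 6 mm thick, 24 mm radially and 28 mm along the stand's y, on the quadrant right of the drag pointer (y = -42 to -70 mm), 132 mm from the pivot axis, at pointer angle 0.30 rad. A pointer leaning further to the front than the tooth (joint above 0.30) is past the limit.
- selector_valve: Selector valve, bolted down, foot 120 x 120 mm, round steel plate 110 mm in diameter on top, 70 mm high. Origin on the bench under the handle's axis; -x is its front, facing the robot at yaw 0. Two raised marks on the plate, 6 mm high, 45 mm from the axis, 60 degrees either way from the front: a round stud 12 mm wide at -y (bleed) and a straight radial rib 18 x 6 mm at +y (hold).
- selector_handle (a joint): Handle angle about the vertical axis, rad, counter-clockwise from above positive. About 0: off, long end to the front. +1.05 (end stop): bleed detent, long end over the round stud. -1.05 (end stop): hold detent, over the straight rib. A sprung ball makes a hump near +-0.75 (0.3 N m at most); beyond +-0.88 counts as fully round.
- handle_grip (a point): Point on the handle's turning axis, 100 mm high, where it is gripped from above. The handle is a black bar 16 mm wide, 86 to 113 mm high, reaching 75 mm from the axis at its long end and 35 mm at the other; this point's -x axis points along the long end.
- gauge_housing: Bystander: round aluminium gauge housing, 86 mm in diameter, 78 mm tall, standing loose. Origin at the centre of its underside.
- fire_handle: Bystander: red bakelite T-handle on a round foot 68 mm in diameter, grip 114 mm long, 74 mm tall, loose. Origin at the centre of its underside.
- glass_dome: Bystander: pale glass dome on an aluminium ring 80 mm in diameter, 55 mm tall, loose. Origin at the centre of its underside.
Not all that is in view belongs to the job. What is shaped like the selector_valve but blue is not meant.

How it is judged:
On the way, in this order (a step that is already met when the one before it is completed fails the run):
1. the drag pointer has been pushed back to its zero end (below 0.05 rad) (value of joint drag_pointer below 0.05 rad), for 0.1 s.
2. the lever is pressed firm by its pad: more than 10 N between fingers and pad for 0.2 s, the selector still at off (within 0.4 rad) (contact force between the fingers and lever_pad above 10 N and value of joint selector_handle between -0.4 and 0.4 rad), for 0.2 s.
At the end, for the whole second after the job is handed in: Lever back up (under 0.04 rad); drag pointer left at its reading (over 0.12 rad); handle fully at bleed (over +0.88 rad) if the pointer is past the tooth at 0.30 rad, or at hold (under -0.88 rad) if short of it; within 0.02 rad of the tooth either is accepted (value of joint brake_lever below 0.04 rad and value of joint drag_pointer above 0.12 rad and ((value of joint drag_pointer above 0.28 rad and value of joint selector_handle above 0.88 rad) or (value of joint drag_pointer below 0.32 rad and value of joint selector_handle below -0.88 rad))); the robot touches nothing.
It fails at once if the lever is strained: more than 35 N on its pad (contact force between anything else and lever_pad above 35 N).
It fails at once if a bystander is moved more than 20 mm (distance of any of gauge_housing, fire_handle, glass_dome from where it was at the start of the episode above 0.02 m).
It also fails if it takes over 58 s, if anything falls off the work surface, if the arm or the gripper's body presses on something with over 40 N, if the wrist force passes 120 N, or if a joint passes its speed limit or range.

ROBOT

A 6-joint arm with a two-finger parallel gripper is mounted at the origin on the work surface. World frame = base frame: x ahead of the robot, y to its left, z up, the work surface at z = 0. Lengths are in m, angles in rad, forces in N, time in s.
With the tool pointing down it reaches from about 0.3 to 0.875 m from the base axis. Payload 6.4 kg.
Tool frame: the origin (TCP) lies between the finger pads; the fingertips stand bot.tips_ahead ahead of it and the grasp point (between the pads) lies 11 mm behind it (bot.tips_ahead is the distance from the TCP to the fingertips, in m); x points along the fingers, y is the direction in which the jaws open and shut, and the axes are right-handed (so a half turn about x gives the same grasp; the last joint's range is limited). The gripper opens to 88 mm and grips with 3 to 60 N. Pads are 18 mm wide; open, the fingers measure 123 mm over their backs; the gripper's body (75 mm by 187 mm) begins 45 mm behind the grasp point.
Start: joints at [0.934, 0.181, 1.607, -0, 1.354, -0.206], TCP at [0.24, 0.522, 0.247] pointing down, gripper open.
Joint ranges: [-2.99, 2.99], [-0.89, 2.07], [0.3, 2.58], [-1.14, 4.28], [0, 2.63], [-3.12, 3.12]. Speed limits (rad/s): [2.57, 2.57, 3.01, 3.14, 3.14, 3.14].

INTERFACE

Orientations are given as a unit quaternion [x, y, z, w].
In Python, from station import bot, vision, workorder gives the robot as it stands.
- The arm moves only by the tool servo_tool, never from a script. Its argument "deltas" is a list of rows, each a list of 3 entries, a list of its own where there are three numbers: the shift along the tool's x, y, z in m, then the turn, a rotation vector about the tool's x, y, z in degrees, then the finger opening in m, from 0 to 0.0881. In form: [[[tx, ty, tz], [ax, ay, az], claw], ...]. A call has 1 to 10 rows; each row is the pose to reach, as a shift and turn from the pose commanded when the call began, along the tool's axes at that moment; what a row does not reach only later rows make up. A row lasts 1/10 s, in which the tool goes at most 50 mm and 8.59 degrees, less where a joint would pass 70% of its speed; a pose out of reach is approached as far as the arm can. A call with a gripper value outside its range is refused whole. The fingers move at their own pace and stop on an object; the grip force is fixed at half the most. Time passes only in rows, so rows that repeat a pose let the fingers close. It gives the time, the measured TCP pose, the force and the opening at its end, in the units of the state.
- bot.read_state(): the state, without advancing time (a new reading comes with each control period).
- vision.grab_frame(name): name is "side" or "top"; returns a dict with "image" (384x512x3 uint8, blue, green, red), "depth" (384x512 float32, m along the optical axis (not along the pixel's ray), 0 where there is no reading), "camera_matrix" (3x3 intrinsics, pixels), "D" ([k1, k2, p1, p2, k3] as OpenCV has them; the pictures are not rectified), "world_to_cam" (4x4, takes a point from world to camera coordinates). Camera axes: x right, y down, z forward; pixel columns grow to the right and rows downward; lengths in m; the calibration is good to about 2 mm. A picture is of the moment at which its call begins.
- workorder.hand_in(): hands the job in, once; it reports no verdict.
The state is a dict: "time": time; "joint_positions": joint angles; "joint_velocities": joint speeds; "tau": joint torques, N m; "position": TCP position; "eef_rot": TCP orientation; "force": force on the tool from outside, world axes, zero at the start; "torque": the same for the moment, N m; "gripper_width": opening from 0.0 (shut) to 1.0 (fully open).
Only numpy, scipy, OpenCV 4.12 (cv2) and the standard library are available. Lean on these libraries where they do the work, as an engineer would, in place of code of your own. Each camera call takes 0.05 s, during which the arm holds its last target. There are 200 camera calls.

## Working session

There is one attempt and no reset: what is moved stays moved. The work goes in short steps, Python scripts to look and compute and a tool call to move; the robot and the scene stay as the last step left them, time stands still between calls to the robot, and variables do not carry over. Pictures are saved under pics/ and viewed, on a budget of 10 in all, crops included, one or two more only if the job needs it, and the job is handed in when it is done.

Besides the shell and the picture viewer there is one more tool, called as name(argument=value, ...) on one line, values as JSON. servo_tool: Moves the arm, as the interface text tells. Its arguments: {"type":"object","properties":{"deltas":{"type":"array","items":{"type":"array"}}},"required":["deltas"]}

```bash
ls; mkdir -p pics
python3 - <<'E'
from station import bot, vision, workorder
import cv2,numpy as np,pickle
s=bot.read_state();print({k:np.round(v,3) for k,v in s.items()},bot.tips_ahead)
for n in("side","top"):
    f=vision.grab_frame(n);pickle.dump(f,open(f"{n}0.pkl","wb"))
    cv2.imwrite(f"pics/{n}0.png",f["image"]);print(n,f["camera_matrix"].round(1).tolist(),f["D"],np.array(f["world_to_cam"]).round(3).tolist())
E
```

```text
pics
{'time': np.float64(0.0), 'joint_positions': array([ 0.934,  0.182,  1.608, -0.   ,  1.354, -0.206]), 'joint_velocities': array([-0.001,  0.001, -0.001, -0.001, -0.   , -0.002]), 'tau': array([-0.0000e+00, -4.3387e+01, -3.4185e+01,  7.0000e-02,  3.8000e-02,
       -0.0000e+00]), 'position': array([0.24 , 0.522, 0.246]), 'eef_rot': array([ 0.151,  0.691, -0.152,  0.691]), 'force': array([ 0.81 , -0.384,  0.641]), 'torque': array([-0.001, -0.008,  0.022]), 'gripper_width': np.float64(1.001)} 0.008
side [[435.2, 0.0, 253.0], [0.0, 435.2, 188.0], [0.0, 0.0, 1.0]] [-0.02415185  0.          0.          0.          0.        ] [[0.92, -0.393, 0.008, -0.51], [-0.3, -0.715, -0.631, 0.189], [0.253, 0.578, -0.776, 1.306], [0.0, 0.0, 0.0, 1.0]]
top [[446.5, 0.0, 247.0], [0.0, 446.5, 184.9], [0.0, 0.0, 1.0]] [-0.07713963  0.          0.          0.          0.        ] [[0.024, -1.0, 0.008, -0.107], [-0.998, -0.024, -0.066, 0.521], [0.066, -0.006, -0.998, 1.488], [0.0, 0.0, 0.0, 1.0]]
```

View pics/side0.png

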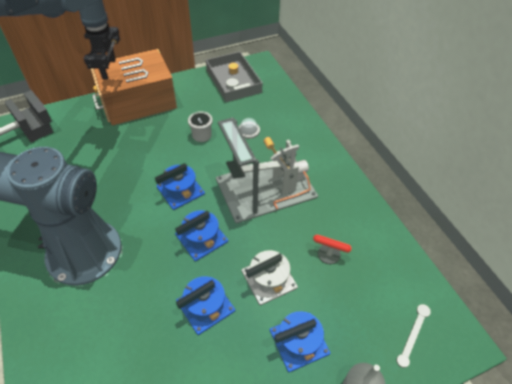

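View pics/top0.png

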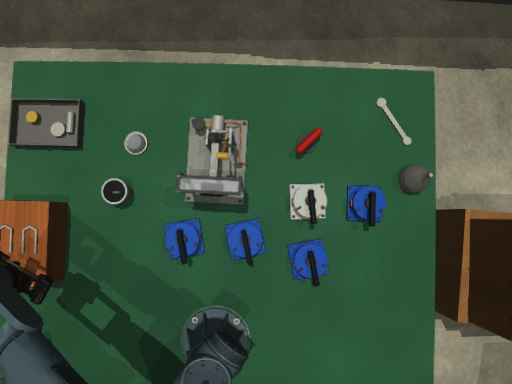

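The side view shows the stand at about (265,175) with the knob at (269,144). The top view shows the stand at (217,160) with the brass knob near (223,155). Selector candidates in the top view are white (308,203) and blue (183,240), (245,240), (310,260) and (366,204). The white one fits the description. Next I'll measure, and check with one close crop.

```bash
cat > h.py <<'E'
import cv2,numpy as np,pickle
from scipy.spatial.transform import Rotation as R
def ray(f,uv):
    p=cv2.undistortPoints(np.float64(uv).reshape(-1,1,2),f["camera_matrix"],np.array(f["D"])).reshape(-1,2)
    W=np.linalg.inv(np.array(f["world_to_cam"]))
    return W[:3,3],np.c_[p,np.ones(len(p))]@W[:3,:3].T
def onz(f,uv,z):
    c,d=ray(f,uv); return c+d*((z-c[2])/d[:,2])[:,None]
def cloud(f):
    h,w=f["depth"].shape; uv=np.stack(np.meshgrid(np.arange(w),np.arange(h)),-1)
    c,d=ray(f,uv); return (c+d*f["depth"].reshape(-1,1)).reshape(h,w,3)
def tri(f,a,g,b):
    c1,d1=ray(f,a);c2,d2=ray(g,b);d1=d1[0];d2=d2[0]
    t=np.linalg.lstsq(np.c_[d1,-d2],c2-c1,rcond=None)[0]
    p,q=c1+t[0]*d1,c2+t[1]*d2; return (p+q)/2,np.linalg.norm(p-q)
def proj(f,P):
    M=np.array(f["world_to_cam"]);return cv2.projectPoints(np.float64(P).reshape(-1,3),cv2.Rodrigues(M[:3,:3])[0],M[:3,3],f["camera_matrix"],np.array(f["D"]))[0].reshape(-1,2)
def load(n): return pickle.load(open(f"{n}.pkl","rb"))
E
python3 - <<'E'
from h import *
t,s=load("top0"),load("side0")
def blob(f,roi,lo,hi,name):
    x0,y0,x1,y1=roi;hsv=cv2.cvtColor(f["image"],cv2.COLOR_BGR2HSV)
    m=np.zeros(hsv.shape[:2],np.uint8);m[y0:y1,x0:x1]=cv2.inRange(hsv,lo,hi)[y0:y1,x0:x1]
    n,l,st,c=cv2.connectedComponentsWithStats(m)
    for i in range(1,n):
        if st[i,4]>12: print(name,st[i].tolist(),c[i].round(1))
    return l
blob(t,(185,110,255,210),(10,110,90),(32,255,255),"knobT")
blob(s,(210,110,330,230),(10,110,90),(32,255,255),"knobS")
C=cloud(t);Cs=cloud(s)
# stand points by height
for nm,cl,(x0,y0,x1,y1) in(("T",C,(170,105,260,215)),("S",Cs,(205,105,325,230))):
    P=cl[y0:y1,x0:x1].reshape(-1,3)
    for a,b in((.008,.018),(.24,.256),(.256,.275)):
        Q=P[(P[:,2]>a)&(P[:,2]<b)]
        if len(Q)>5: print(nm,a,len(Q),cv2.minAreaRect(np.float32(Q[:,:2]*1000)))
# valve
P=C[175:230,280:335].reshape(-1,3)
for a,b in((.064,.074),(.105,.12)):
    Q=P[(P[:,2]>a)&(P[:,2]<b)];print("valve",a,len(Q),cv2.minAreaRect(np.float32(Q[:,:2]*1000)),np.median(Q[:,2]))
for nm,(u,v) in dict(dome=(135,143),gauge=(114,191),fire=(309,140)).items(): print(nm,C[v,u].round(3))
a=cv2.resize(t["image"][105:230,170:345],None,fx=4.4,fy=4.4,interpolation=cv2.INTER_CUBIC)[:,:770]
b=cv2.resize(s["image"][105:230,205:330],None,fx=4.4,fy=4.4)
cv2.imwrite("pics/c1.png",a);cv2.imwrite("pics/c2.png",b)
E
```

```text
knobT [224, 121, 23, 44, 80] [237.9 140.4]
knobT [205, 124, 7, 3, 17] [207.5 125.1]
knobT [217, 141, 11, 19, 95] [222.8 153. ]
knobS [264, 137, 9, 11, 65] [268.4 142.2]
T 0.008 2278 ((605.2918701171875, 22.622528076171875), (359.38433837890625, 294.89495849609375), 1.8808176517486572)
T 0.24 77 ((519.7321166992188, 10.672019958496094), (125.86297607421875, 171.0411834716797), 28.797883987426758)
T 0.256 1177 ((540.9302978515625, 13.720611572265625), (186.38369750976562, 119.36763763427734), 88.59161376953125)
S 0.008 2461 ((611.2283935546875, 77.16777038574219), (473.47296142578125, 334.3788146972656), 77.06805419921875)
S 0.24 120 ((541.8927001953125, 9.440803527832031), (189.48716735839844, 121.13251495361328), 88.40022277832031)
S 0.256 876 ((539.9471435546875, 9.938255310058594), (190.78575134277344, 119.43807983398438), 88.7293930053711)
valve 0.064 611 ((475.69342041015625, -298.9164733886719), (104.40672302246094, 108.54037475585938), 1.294990062713623) 0.06966534229531929
valve 0.105 178 ((455.34771728515625, -300.6285705566406), (108.75885009765625, 17.388137817382812), 5.917961120605469) 0.11199710935973173
dome [0.651 0.281 0.053]
gauge [0.489 0.337 0.08 ]
fire [ 0.672 -0.294  0.074]
```

View pics/c1.png

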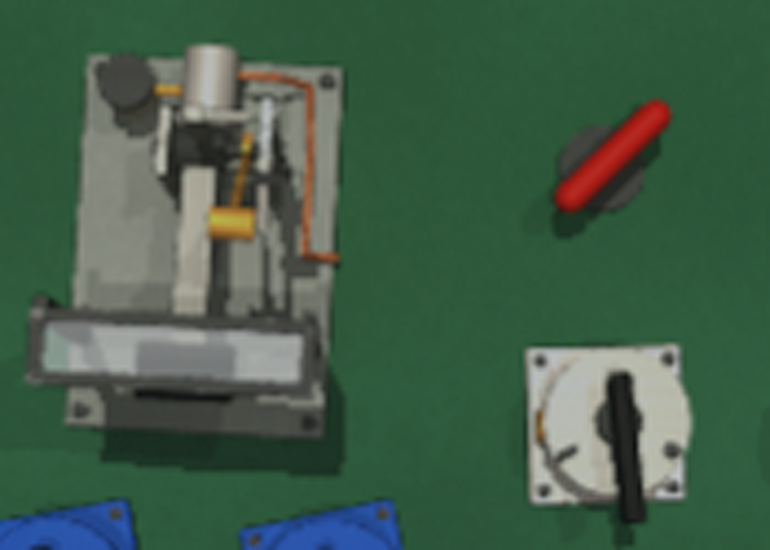

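View pics/c2.png

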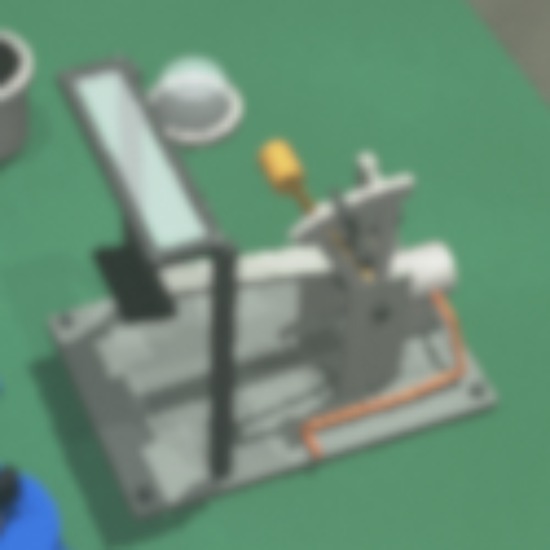

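The top crop shows the white valve with the round stud at its right front (670,450), the rib at its left front (567,455) and the handle straight to the front. The brass knob is at (232,222), and the plate corners are about (90,55), (342,68), (322,437) and (65,425).

```bash
cat > geo.py <<'E'
from h import *
t,s=load("top0"),load("side0")
T=lambda L:(np.float64(L)+.5)/4.4-.5+np.array([170,105]); S=lambda L:(np.float64(L)+.5)/4.4-.5+np.array([205,105])
c=onz(t,T([(88,55),(343,68),(322,438),(65,425)]),.012)[:,:2]
cs=onz(s,S([(47,318),(497,403),(140,518)]),.012)[:,:2]  # front-left, back-right, front-right
if __name__=="__main__":
    print(c.round(3).tolist(),cs.round(3).tolist(),[np.linalg.norm(c[i]-c[i-1]).round(3) for i in range(4)])
    print("side lens",np.linalg.norm(cs[0]-cs[2]),np.linalg.norm(cs[1]-cs[2]))
    for nm,d in(("topL",c[0]-c[3]),("topR",c[1]-c[2]),("sideR",cs[1]-cs[2])): print(nm,np.arctan2(d[1],d[0]))
    for nm,d in(("topB",c[0]-c[1]),("topF",c[3]-c[2]),("sideF",cs[0]-cs[2])): print(nm,np.arctan2(-d[0],d[1]))
    # guard sheet component via depth clouds
    for f in(t,s):
        C=cloud(f);m=((C[...,2]>.256)&(C[...,2]<.272)&(C[...,0]>.4)&(C[...,0]<.65)&(abs(C[...,1])<.2)).astype(np.uint8)
        n,l,st,ce=cv2.connectedComponentsWithStats(m,connectivity=4);i=1+st[1:,4].argmax()
        Q=C[l==i];print("guard",len(Q),cv2.minAreaRect(np.float32(Q[:,:2]*1000)),np.median(Q[:,2]))
    print("knob",tri(t,T([(232,222)]),s,S([(281,160)])))
    # valve
    C=cloud(t)[175:230,280:335].reshape(-1,3)
    Q=np.float32(C[(C[:,2]>.066)&(C[:,2]<.073)][:,:2]*1000);print("disc",cv2.minEnclosingCircle(Q))
    Q=np.float32(C[(C[:,2]>.106)&(C[:,2]<.118)][:,:2]*1000);print("bar",cv2.boxPoints(cv2.minAreaRect(Q)).tolist())
    print("stud,rib",onz(t,T([(672,450),(567,455)]),.076).round(3).tolist())
    print("barends",onz(t,T([(632,520),(620,374)]),.113).round(3).tolist())
E
python3 geo.py
```

```text
[[0.752, 0.108], [0.746, -0.091], [0.458, -0.082], [0.463, 0.116]] [[0.463, 0.112], [0.744, -0.096], [0.46, -0.09]] [np.float64(0.288), np.float64(0.199), np.float64(0.288), np.float64(0.198)]
side lens 0.20159471815827823 0.2841406934670565
topL -0.02774566457808619
topR -0.032057584045647916
sideR -0.023870546068958765
topB -0.027489339231664675
topF -0.025838869734582715
sideF -0.015492104824912561
guard 1135 ((506.2251892089844, 14.570091247558594), (186.3119659423828, 50.21024703979492), 88.2594223022461) 0.26142498840081885
guard 853 ((505.3924865722656, 10.815032958984375), (190.7342529296875, 52.28397750854492), 87.75245666503906) 0.2607784478691536
knob (array([ 0.59133799, -0.02064053,  0.25475255]), np.float64(0.0005158701712485874))
disc ((475.0368347167969, -298.62353515625), 55.03809356689453)
bar [[400.2974853515625, -298.2797546386719], [402.190673828125, -314.9084167480469], [510.34112548828125, -302.5954895019531], [508.44793701171875, -285.9668273925781]]
stud,rib [[0.454, -0.34, 0.076], [0.448, -0.262, 0.076]]
barends [[0.402, -0.305, 0.113], [0.507, -0.295, 0.113]]
```

```bash
cat > plan.py <<'E'
from h import *
from station import bot
O=np.array([.5805,.012,0]);YAW=-.027
SR=R.from_euler("z",YAW)
def w(p): return O+SR.apply(p)          # stand -> world
def st(p): return SR.inv().apply(np.array(p)-O)
def tool(lean,yaw,flip):                # lean deg, tip ahead
    l=np.radians(lean);x=np.array([np.sin(l),0,-np.cos(l)]);y=np.array([0,flip,0.]);
    return R.from_euler("z",yaw)*R.from_matrix(np.c_[x,y,np.cross(x,y)])
def delta(p,r):
    s=bot.read_state();c=R.from_quat(s["eef_rot"])
    print("t",round(float(s["time"]),1),"shift",c.inv().apply(np.array(p)-s["position"]).round(4).tolist(),"turn",np.degrees((c.inv()*r).as_rotvec()).round(2).tolist(),"q6",s["joint_positions"].round(2).tolist(),"F",s["force"].round(1).tolist())
E
python3 - <<'E'
from plan import *
from geo import t
for fl in(1,-1):
    print(fl); delta(w([-24,-30,340]*np.array(1e-3)),tool(0,YAW,fl))
print("knob st",st([.5913,-.0206,.2548]))
C=cloud(t)
for u,v in((183,232),(247,233)): print("blue handle",C[v,u].round(3))
P=C.reshape(-1,3)
for y0,y1 in((.03,.16),(-.12,.03)):
    Q=P[(P[:,0]>.25)&(P[:,0]<.455)&(P[:,1]>y0)&(P[:,1]<y1)&(P[:,2]>.1)&(P[:,2]<.13)];print(len(Q),Q.min(0).round(3),Q.max(0).round(3))
E
```

```text
1
t 0.1 shift [-0.0937, -0.3584, 0.5122] turn [-23.13, -0.03, 0.08] q6 [0.93, 0.18, 1.61, -0.0, 1.35, -0.21] F [0.5, -0.2, -0.6]
-1
t 0.1 shift [-0.0937, -0.3584, 0.5122] turn [156.87, 0.12, 0.05] q6 [0.93, 0.18, 1.61, -0.0, 1.35, -0.21] F [0.5, -0.2, -0.6]
knob st [ 0.01167616 -0.03229655  0.2548    ]
blue handle [0.362 0.109 0.073]
blue handle [ 0.364 -0.098  0.069]
191 [0.267 0.091 0.101] [0.373 0.125 0.124]
175 [ 0.269 -0.112  0.104] [ 0.375 -0.078  0.12 ]
```

servo_tool(deltas=[[[-0.094, -0.358, 0.512], [-23.1, 0, 0], 0], [[-0.094, -0.358, 0.512], [-23.1, 0, 0], 0], [[-0.094, -0.358, 0.512], [-23.1, 0, 0], 0], [[-0.094, -0.358, 0.512], [-23.1, 0, 0], 0], [[-0.094, -0.358, 0.512], [-23.1, 0, 0], 0], [[-0.094, -0.358, 0.512], [-23.1, 0, 0], 0], [[-0.094, -0.358, 0.512], [-23.1, 0, 0], 0], [[-0.094, -0.358, 0.512], [-23.1, 0, 0], 0], [[-0.094, -0.358, 0.512], [-23.1, 0, 0], 0], [[-0.094, -0.358, 0.512], [-23.1, 0, 0], 0]])

```text
time: 1.1
position: [0.4867, 0.1004, 0.3202]
eef_rot: [0.01, 0.707, -0.01, 0.707]
force: [1.2, 0.3, 0.0]
gripper_width: 0.115
```

```bash
python3 -c "
from plan import *
delta(w(np.array([-.024,-.030,.340])),tool(0,YAW,1))"
```

```text
t 1.1 shift [-0.0199, -0.1158, 0.0722] turn [-0.04, -0.01, -0.01] q6 [-0.04, -0.05, 1.71, 0.0, 1.49, -1.58] F [1.2, 0.3, 0.0]
```

servo_tool(deltas=[[[-0.02, -0.1, 0.06], [0, 0, 0], 0], [[-0.02, -0.1, 0.06], [0, 0, 0], 0], [[-0.02, -0.1, 0.06], [0, 0, 0], 0], [[-0.02, -0.1, 0.06], [0, 0, 0], 0], [[-0.02, -0.1, 0.06], [0, 0, 0], 0]])

```text
time: 1.6
position: [0.5429, 0.0014, 0.3393]
eef_rot: [0.01, 0.708, -0.01, 0.706]
force: [-0.4, 0.5, 0.2]
gripper_width: 0.007
```

```bash
python3 -c "
from plan import *
delta(w(np.array([-.024,-.030,.253])),tool(0,YAW,1))"
```

```text
t 1.6 shift [0.0862, -0.0184, 0.0134] turn [-0.05, -0.09, -0.05] q6 [-0.22, 0.05, 1.57, 0.0, 1.53, -1.76] F [-0.4, 0.5, 0.2]
```

servo_tool(deltas=[[[0, -0.018, 0.013], [0, 0, 0], 0], [[0, -0.018, 0.013], [0, 0, 0], 0], [[0.04, -0.018, 0.013], [0, 0, 0], 0], [[0.07, -0.018, 0.013], [0, 0, 0], 0], [[0.086, -0.018, 0.013], [0, 0, 0], 0], [[0.086, -0.018, 0.013], [0, 0, 0], 0], [[0.086, -0.018, 0.013], [0, 0, 0], 0]])

```text
time: 2.3
position: [0.5557, -0.0163, 0.2545]
eef_rot: [0.009, 0.707, -0.009, 0.707]
force: [-0.0, 0.5, -0.0]
gripper_width: 0.007
```

```bash
python3 -c "
from plan import *
delta(w(np.array([.065,-.030,.253])),tool(0,YAW,1))"
```

```text
t 2.3 shift [0.0015, -0.0011, 0.0891] turn [0.05, -0.01, -0.02] q6 [-0.24, 0.13, 1.65, 0.0, 1.36, -1.79] F [-0.0, 0.5, -0.0]
```

Push the knob back towards +x at about 100 mm/s, then slower.

servo_tool(deltas=[[[0.001, 0, 0.01], [0, 0, 0], 0], [[0.001, 0, 0.02], [0, 0, 0], 0], [[0.001, 0, 0.03], [0, 0, 0], 0], [[0.001, 0, 0.04], [0, 0, 0], 0], [[0.001, 0, 0.05], [0, 0, 0], 0], [[0.001, 0, 0.06], [0, 0, 0], 0], [[0.001, 0, 0.07], [0, 0, 0], 0], [[0.001, 0, 0.078], [0, 0, 0], 0], [[0.001, 0, 0.082], [0, 0, 0], 0], [[0.001, 0, 0.084], [0, 0, 0], 0]])

```text
time: 3.3
position: [0.6403, -0.02, 0.2528]
eef_rot: [0.01, 0.707, -0.01, 0.707]
force: [0.2, -0.1, 0.8]
gripper_width: 0.007
```

servo_tool(deltas=[[[0, 0, 0.002], [0, 0, 0], 0], [[0, 0, 0.004], [0, 0, 0], 0], [[0, 0, 0.005], [0, 0, 0], 0], [[0, 0, 0.005], [0, 0, 0], 0]])

```text
time: 3.7
position: [0.644, -0.0201, 0.2531]
eef_rot: [0.01, 0.708, -0.01, 0.706]
force: [-5.1, 0.1, 2.8]
gripper_width: 0.003
```

```bash
cat > shot.py <<'E'
from h import *
from station import vision
import sys
k=sys.argv[1];im=[]
for n in("top","side"):
    f=vision.grab_frame(n);pickle.dump(f,open(f"{n}{k}.pkl","wb"))
    a=f["image"][105:230,175:260] if n=="top" else f["image"][105:230,205:330]
    im.append(cv2.resize(a,None,fx=3.8,fy=3.8,interpolation=cv2.INTER_CUBIC))
cv2.imwrite(f"pics/s{k}.png",np.hstack(im))
E
python3 shot.py 1
```

```text
(no output)
```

View pics/s1.png

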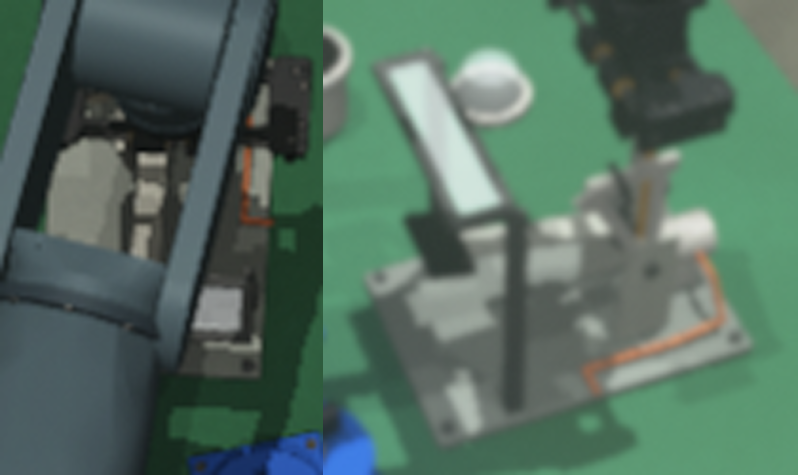

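The side view shows the brass hand upright at about (650,190), and the −5 N reaction says it is at its stop, so the pointer is zeroed. Next I retract and go round to the front of the guard.

servo_tool(deltas=[[[-0.03, 0, -0.01], [0, 0, 0], 0], [[-0.08, 0, -0.01], [0, 0, 0], 0], [[-0.11, 0, -0.03], [0, 0, 0], 0], [[-0.11, 0.03, -0.08], [0, 0, 0], 0], [[-0.11, 0.03, -0.13], [0, 0, 0], 0], [[-0.11, 0.03, -0.18], [0, 0, 0], 0], [[-0.11, 0.03, -0.23], [0, 0, 0], 0], [[-0.11, 0.03, -0.24], [0, 0, 0], 0], [[-0.11, 0.03, -0.24], [0, 0, 0], 0], [[-0.11, 0.03, -0.24], [0, 0, 0], 0]])

```text
time: 4.8
position: [0.4065, 0.0164, 0.3637]
eef_rot: [0.01, 0.706, -0.01, 0.708]
force: [-0.6, -0.6, 0.2]
gripper_width: 0.007
```

```bash
python3 -c "
from plan import *
r=tool(40,YAW,1);d=np.array([np.sin(np.radians(40)),0,-np.cos(np.radians(40))])
delta(w(np.array([-.0862,0,.1559])-.11*d),r)"
```

```text
t 4.8 shift [0.1235, 0.0004, 0.0169] turn [-0.05, -39.86, 0.04] q6 [-0.25, -0.3, 1.83, 0.0, 1.61, -1.8] F [-0.6, -0.6, 0.2]
```

servo_tool(deltas=[[[0, 0, 0], [0, -8, 0], 0], [[0, 0, 0], [0, -16, 0], 0], [[0.02, 0, 0], [0, -24, 0], 0], [[0.04, 0, 0], [0, -32, 0], 0], [[0.06, 0, 0], [0, -39.9, 0], 0], [[0.09, 0, 0.01], [0, -39.9, 0], 0], [[0.123, 0, 0.017], [0, -39.9, 0], 0], [[0.123, 0, 0.017], [0, -39.9, 0], 0], [[0.123, 0, 0.017], [0, -39.9, 0], 0], [[0.123, 0, 0.017], [0, -39.9, 0], 0]])

```text
time: 5.8
position: [0.424, 0.0156, 0.2424]
eef_rot: [0.005, 0.422, -0.013, 0.906]
force: [0.4, -1.3, -0.1]
gripper_width: 0.006
```

```bash
python3 -c "
from plan import *
r=tool(40,YAW,1);d=np.array([np.sin(np.radians(40)),0,-np.cos(np.radians(40))])
delta(w(np.array([-.0862,0,.1559])-.006*d),r)"
```

```text
t 5.8 shift [0.1055, 0.0007, -0.0018] turn [0.01, 0.03, 0.05] q6 [-0.45, -0.75, 2.47, 0.37, 0.81, -2.16] F [0.4, -1.3, -0.1]
```

servo_tool(deltas=[[[0.02, 0, -0.002], [0, 0, 0], 0], [[0.04, 0, -0.002], [0, 0, 0], 0], [[0.06, 0, -0.002], [0, 0, 0], 0], [[0.075, 0, -0.002], [0, 0, 0], 0], [[0.09, 0, -0.002], [0, 0, 0], 0], [[0.1, 0, -0.002], [0, 0, 0], 0], [[0.105, 0, -0.002], [0, 0, 0], 0], [[0.105, 0, -0.002], [0, 0, 0], 0]])

```text
time: 6.6
position: [0.4899, 0.0139, 0.1594]
eef_rot: [0.006, 0.423, -0.012, 0.906]
force: [0.9, 0.2, 1.1]
gripper_width: 0.006
```

```bash
python3 shot.py 2; python3 -c "
from plan import *
delta(w(np.array([-.0862,0,.1559])),tool(40,YAW,1))"
```

```text
t 6.7 shift [0.0059, 0.0004, 0.0015] turn [-0.0, 0.01, 0.04] q6 [-0.34, -0.29, 2.41, 0.54, 0.4, -2.32] F [1.1, -0.6, -0.1]
```

View pics/s2.png

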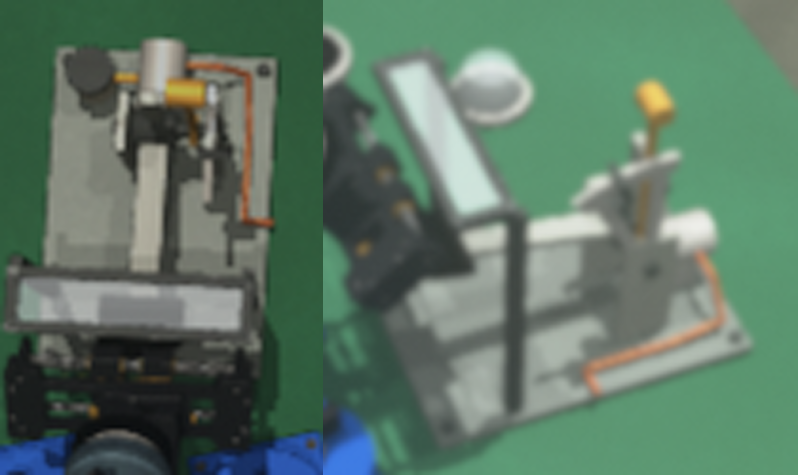

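The pointer stands upright with its knob at (185,93), and the fingers are under the guard just above the pad. Pressing straight down now: d mm down is (0.766d, 0, −0.643d) in the tool frame.

servo_tool(deltas=[[[0.0038, 0, -0.0032], [0, 0, 0], 0], [[0.0069, 0, -0.0058], [0, 0, 0], 0], [[0.01, 0, -0.0084], [0, 0, 0], 0], [[0.013, 0, -0.011], [0, 0, 0], 0], [[0.0153, 0, -0.0129], [0, 0, 0], 0], [[0.0168, 0, -0.0141], [0, 0, 0], 0], [[0.0168, 0, -0.0141], [0, 0, 0], 0]])

```text
time: 7.4
position: [0.4884, 0.0143, 0.1357]
eef_rot: [0.006, 0.424, -0.012, 0.906]
force: [-2.4, -0.2, 3.0]
gripper_width: 0.003
```

servo_tool(deltas=[[[0.0015, 0, -0.0013], [0, 0, 0], 0], [[0.0031, 0, -0.0026], [0, 0, 0], 0], [[0.0031, 0, -0.0026], [0, 0, 0], 0]])

```text
time: 7.7
position: [0.4885, 0.0143, 0.132]
eef_rot: [0.006, 0.423, -0.012, 0.906]
force: [-2.1, -0.1, 3.2]
gripper_width: 0.007
```

servo_tool(deltas=[[[0.0015, 0, -0.0013], [0, 0, 0], 0], [[0.0031, 0, -0.0026], [0, 0, 0], 0], [[0.0031, 0, -0.0026], [0, 0, 0], 0]])

```text
time: 8.0
position: [0.4885, 0.0143, 0.1278]
eef_rot: [0.006, 0.424, -0.013, 0.906]
force: [-2.9, -0.1, 4.2]
gripper_width: 0.006
```

servo_tool(deltas=[[[0.0015, 0, -0.0013], [0, 0, 0], 0], [[0.0031, 0, -0.0026], [0, 0, 0], 0], [[0.0031, 0, -0.0026], [0, 0, 0], 0]])

```text
time: 8.3
position: [0.4884, 0.0142, 0.1237]
eef_rot: [0.006, 0.424, -0.013, 0.906]
force: [-2.5, 0.4, 3.6]
gripper_width: 0.007
```

servo_tool(deltas=[[[0.0015, 0, -0.0013], [0, 0, 0], 0], [[0.0031, 0, -0.0026], [0, 0, 0], 0], [[0.0031, 0, -0.0026], [0, 0, 0], 0]])

```text
time: 8.6
position: [0.4884, 0.0142, 0.1197]
eef_rot: [0.006, 0.424, -0.013, 0.906]
force: [-3.1, -0.5, 3.8]
gripper_width: 0.006
```

servo_tool(deltas=[[[0.0015, 0, -0.0013], [0, 0, 0], 0], [[0.0031, 0, -0.0026], [0, 0, 0], 0], [[0.0031, 0, -0.0026], [0, 0, 0], 0]])

```text
time: 8.9
position: [0.4885, 0.0142, 0.1157]
eef_rot: [0.006, 0.424, -0.013, 0.906]
force: [-2.1, 1.0, 3.7]
gripper_width: 0.005
```

servo_tool(deltas=[[[0.0015, 0, -0.0013], [0, 0, 0], 0], [[0.0031, 0, -0.0026], [0, 0, 0], 0], [[0.0031, 0, -0.0026], [0, 0, 0], 0]])

```text
time: 9.2
position: [0.4885, 0.0142, 0.1117]
eef_rot: [0.006, 0.424, -0.013, 0.906]
force: [-2.9, -0.3, 3.6]
gripper_width: 0.004
```

servo_tool(deltas=[[[0.0015, 0, -0.0013], [0, 0, 0], 0], [[0.0031, 0, -0.0026], [0, 0, 0], 0], [[0.0031, 0, -0.0026], [0, 0, 0], 0]])

```text
time: 9.5
position: [0.4886, 0.0142, 0.1078]
eef_rot: [0.006, 0.423, -0.013, 0.906]
force: [-3.0, -0.5, 5.0]
gripper_width: 0.009
```

servo_tool(deltas=[[[0.0015, 0, -0.0013], [0, 0, 0], 0], [[0.0031, 0, -0.0026], [0, 0, 0], 0], [[0.0031, 0, -0.0026], [0, 0, 0], 0]])

```text
time: 9.8
position: [0.4889, 0.0142, 0.1041]
eef_rot: [0.006, 0.423, -0.013, 0.906]
force: [-5.7, 0.6, 9.5]
gripper_width: 0.003
```

It has gone firm. A little more, then hold.

servo_tool(deltas=[[[0.0008, 0, -0.0006], [0, 0, 0], 0], [[0.0015, 0, -0.0013], [0, 0, 0], 0], [[0.0021, 0, -0.0018], [0, 0, 0], 0], [[0.0021, 0, -0.0018], [0, 0, 0], 0], [[0.0021, 0, -0.0018], [0, 0, 0], 0]])

```text
time: 10.3
position: [0.4891, 0.0142, 0.1018]
eef_rot: [0.006, 0.423, -0.013, 0.906]
force: [-8.8, 1.0, 13.8]
gripper_width: 0.006
```

servo_tool(deltas=[[[0, 0, 0], [0, 0, 0], 0], [[0, 0, 0], [0, 0, 0], 0], [[0, 0, 0], [0, 0, 0], 0]])

```text
time: 10.6
position: [0.4891, 0.0141, 0.1019]
eef_rot: [0.006, 0.423, -0.013, 0.906]
force: [-7.6, 1.4, 14.1]
gripper_width: 0.006
```

servo_tool(deltas=[[[-0.0077, 0, 0.0064], [0, 0, 0], 0], [[-0.0153, 0, 0.0129], [0, 0, 0], 0], [[-0.023, 0, 0.0193], [0, 0, 0], 0], [[-0.0306, 0, 0.0257], [0, 0, 0], 0], [[-0.0383, 0, 0.0322], [0, 0, 0], 0], [[-0.05, 0, 0.0322], [0, 0, 0], 0], [[-0.08, 0, 0.0322], [0, 0, 0], 0], [[-0.11, 0, 0.0322], [0, 0, 0], 0], [[-0.14, 0, 0.0322], [0, 0, 0], 0], [[-0.145, 0, 0.0322], [0, 0, 0], 0]])

```text
time: 11.6
position: [0.4207, 0.0156, 0.2366]
eef_rot: [0.004, 0.42, -0.013, 0.907]
force: [0.0, 0.3, -0.1]
gripper_width: 0.001
```

```bash
python3 shot.py 3
python3 - <<'E'
from plan import *
t,s=load("top3"),load("side3")
c=[]
for f,(x0,y0,x1,y1) in((t,(205,105,245,180)),(s,(255,110,325,160))):
    m=cv2.inRange(cv2.cvtColor(f["image"],cv2.COLOR_BGR2HSV),(12,120,90),(32,255,255));k=np.zeros_like(m);k[y0:y1,x0:x1]=m[y0:y1,x0:x1]
    n,l,st_,ce=cv2.connectedComponentsWithStats(k);i=np.argsort(-st_[1:,4])[:3]+1;print(st_[i].tolist(),ce[i].round(1).tolist())
delta(np.array([.475,-.2985,.22]),tool(0,.113,1))
E
```

```text
[[218, 141, 11, 10, 77], [239, 143, 2, 13, 18], [205, 124, 6, 3, 14]] [[222.7, 146.7], [239.5, 149.2], [207.4, 125.3]]
[[272, 134, 8, 9, 55]] [[275.7, 137.9]]
t 11.7 shift [0.0518, -0.3124, 0.0388] turn [-7.74, 40.03, 2.92] q6 [-0.45, -0.76, 2.49, 0.38, 0.79, -2.18] F [0.4, 0.0, -0.9]
```

View pics/s3.png

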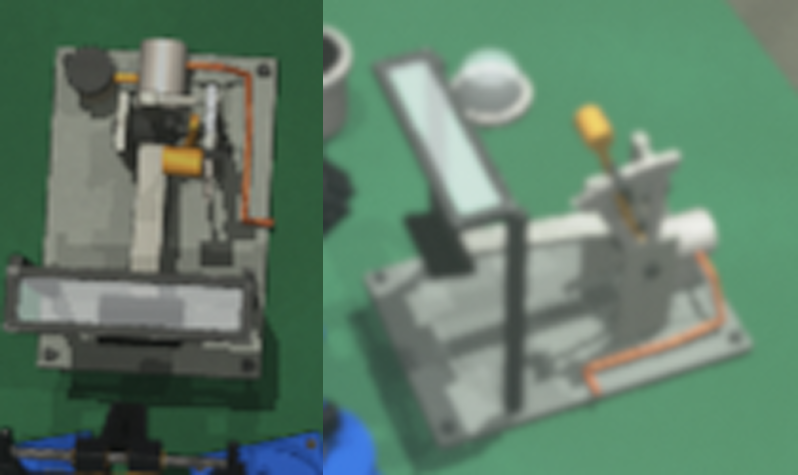

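Run:
```python
from plan import *
def cen(f,roi,minS=120):
    x0,y0,x1,y1=roi;im=cv2.resize(f["image"][y0:y1,x0:x1],None,fx=4,fy=4,interpolation=cv2.INTER_CUBIC)
    m=cv2.inRange(cv2.cvtColor(im,cv2.COLOR_BGR2HSV),(10,120,100),(34,255,255))
    m=cv2.morphologyEx(m,cv2.MORPH_OPEN,cv2.getStructuringElement(cv2.MORPH_ELLIPSE,(19,19)))
    n,l,s,c=cv2.connectedComponentsWithStats(m);i=1+s[1:,4].argmax()
    return [((c[i]+.5)/4-.5+np.array([x0,y0]))],s[i].tolist()
K={}
for k,rt,rs in(("0",(212,145,236,170),(255,130,282,155)),("2",(210,118,236,140),(280,120,305,145)),("3",(212,135,236,158),(262,125,288,150))):
    t,s=load("top"+k),load("side"+k);a,sa=cen(t,rt);b,sb=cen(s,rs);p,e=tri(t,a,s,b);q=st(p);K[k]=q
    C=cloud(t);u,v=np.round(a[0]).astype(int);
    print(k,a[0].round(1),b[0].round(1),sa,sb,q.round(4),"err",e.round(4),"asin x",np.arcsin((.085-q[0])/.165).round(3),"acos z",np.arccos(min(1,(q[2]-.1)/.165)).round(3),"depth top z",C[v,u,2].round(4))
print("rel 3 vs 2:",np.arcsin((K["2"][0]-K["3"][0])/.165),"0 vs 2",np.arcsin((K["2"][0]-K["0"][0])/.165))
s=load("side3");x=cv2.resize(s["image"][128:190,260:315],None,fx=9,fy=9,interpolation=cv2.INTER_LANCZOS4)
cv2.imwrite("pics/tooth.png",x)
for a in(.28,.30,.32): # tooth & knob-predicted
    print(a,proj(s,[w(np.array([.085-r*np.sin(a),y,.1+r*np.cos(a)])) for r,y in((.132,-.042),(.132,-.07),(.12,-.033),(.165,-.033))]).round(1).tolist())
```

```text
0 [222.2 155.1] [268.3 142. ] [22, 26, 41, 31, 1056] [39, 30, 32, 39, 882] [ 0.012  -0.0317  0.2501] err 0.0002 asin x 0.458 acos z 0.428 depth top z 0.2632
2 [223.4 128.9] [291.8 131.4] [35, 30, 40, 31, 1040] [33, 29, 32, 38, 856] [ 0.0849 -0.0316  0.2667] err 0.0001 asin x 0.001 acos z 0.0 depth top z 0.2769
3 [222.6 146.8] [275.7 137.8] [23, 33, 42, 31, 1078] [41, 34, 32, 38, 861] [ 0.0347 -0.0318  0.259 ] err 0.0002 asin x 0.31 acos z 0.27 depth top z 0.2694
rel 3 vs 2: 0.3093008898271692 0 vs 2 0.45750520614611423
0.28 [[281.0, 146.8], [284.9, 153.3], [280.5, 147.2], [277.4, 137.7]]
0.3 [[280.1, 147.2], [284.1, 153.7], [279.8, 147.6], [276.4, 138.2]]
0.32 [[279.3, 147.6], [283.3, 154.1], [279.1, 147.9], [275.4, 138.8]]
```

View pics/tooth.png

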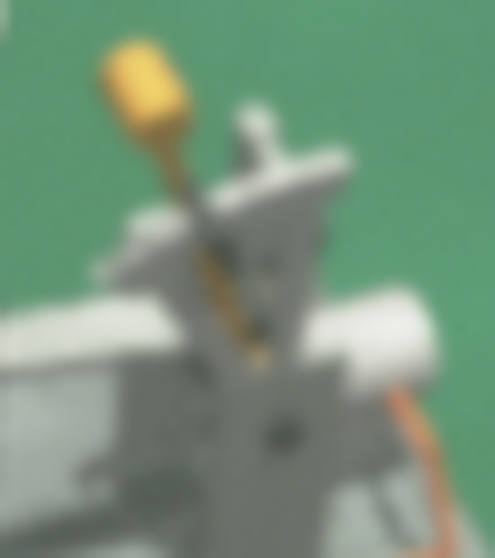

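The pointer stands at about 0.309 rad, against a 0.001 reading when zeroed. That puts it just past the 0.30 tooth, and the finger travel (52.7 mm / 170 mm ≈ 0.31) agrees, so the answer is bleed. I'll use the half-turned grasp so the last joint has room for +1.05 rad.

servo_tool(deltas=[[[-0.046, -0.03, 0.039], [0, 8, 0], 0], [[-0.046, -0.1, 0.039], [0, 16, 0], 0], [[-0.046, -0.1, 0.039], [0, 24, 0], 0], [[-0.046, -0.1, 0.039], [0, 32, 0], 0], [[-0.046, -0.1, 0.039], [0, 40, 0], 0.04], [[-0.046, -0.1, 0.039], [0, 40, 0], 0.04], [[-0.046, -0.1, 0.039], [0, 40, 0], 0.06], [[-0.046, -0.1, 0.039], [0, 40, 0], 0.06]])

```text
time: 12.5
position: [0.4175, -0.0832, 0.2919]
eef_rot: [0.01, 0.707, -0.009, 0.707]
force: [-0.2, 0.7, -0.5]
gripper_width: 0.342
```

servo_tool(deltas=[[[0, 0, 0], [8.5, 0, 0], 0.06], [[0, -0.03, 0], [17, 0, 0], 0.06], [[0, -0.06, 0], [25.5, 0, 0], 0.06], [[0, -0.09, 0], [34, 0, 0], 0.06], [[0, -0.12, 0], [42.5, 0, 0], 0.06], [[0, -0.14, 0], [51, 0, 0], 0.06], [[0, -0.16, 0], [59.5, 0, 0], 0.06], [[0, -0.16, 0], [68, 0, 0], 0.06], [[0, -0.16, 0], [76.5, 0, 0], 0.06], [[0, -0.16, 0], [85, 0, 0], 0.06]])

```text
time: 13.5
position: [0.4129, -0.2437, 0.294]
eef_rot: [0.487, 0.512, -0.487, 0.514]
force: [0.9, -0.0, -0.1]
gripper_width: 0.683
```

```bash
python3 -c "
from plan import *
delta(np.array([.475,-.2985,.22]),tool(0,.113,-1))"
```

```text
t 13.5 shift [0.0742, 0.059, 0.0579] turn [86.56, 0.02, -0.15] q6 [-0.78, -0.08, 1.78, -0.0, 1.44, -0.83] F [0.9, -0.0, -0.1]
```

servo_tool(deltas=[[[0.04, 0.059, 0.058], [8.5, 0, 0], 0.06], [[0.074, 0.059, 0.058], [17, 0, 0], 0.06], [[0.074, 0.059, 0.058], [25.5, 0, 0], 0.06], [[0.074, 0.059, 0.058], [34, 0, 0], 0.06], [[0.074, 0.059, 0.058], [42.5, 0, 0], 0.06], [[0.074, 0.059, 0.058], [51, 0, 0], 0.06], [[0.074, 0.059, 0.058], [59.5, 0, 0], 0.06], [[0.074, 0.059, 0.058], [68, 0, 0], 0.06], [[0.074, 0.059, 0.058], [76.5, 0, 0], 0.06], [[0.074, 0.059, 0.058], [85, 0, 0], 0.06]])

```text
time: 14.5
position: [0.4752, -0.2979, 0.2205]
eef_rot: [0.706, 0.049, -0.705, 0.05]
force: [0.0, 0.3, -0.7]
gripper_width: 0.678
```

```bash
python3 -c "
from plan import *
delta(np.array([.475,-.2985,.098]),tool(0,.113,-1))"
```

```text
t 14.5 shift [0.1225, 0.0003, 0.0005] turn [1.58, -0.08, -0.12] q6 [-0.77, 0.17, 1.67, -0.0, 1.3, 0.66] F [0.0, 0.3, -0.7]
```

servo_tool(deltas=[[[0.04, 0, 0], [1.6, 0, 0], 0.06], [[0.08, 0, 0], [1.6, 0, 0], 0.06], [[0.11, 0, 0], [1.6, 0, 0], 0.06], [[0.122, 0, 0], [1.6, 0, 0], 0.06], [[0.122, 0, 0], [1.6, 0, 0], 0.06], [[0.122, 0, 0], [1.6, 0, 0], 0.03], [[0.122, 0, 0], [1.6, 0, 0], 0.01], [[0.122, 0, 0], [1.6, 0, 0], 0.01], [[0.122, 0, 0], [1.6, 0, 0], 0.01], [[0.122, 0, 0], [1.6, 0, 0], 0.01]])

```text
time: 15.5
position: [0.4758, -0.2984, 0.0978]
eef_rot: [-0.705, -0.042, 0.706, -0.042]
force: [0.2, 0.4, -0.2]
gripper_width: 0.253
```

```bash
python3 -c "
from plan import *
s=bot.read_state();print(s['gripper_width']*88,s['torque'])
delta(np.array([.475,-.2985,.098]),tool(0,.113,-1))"
```

```text
22.271003253696733 [-0.05404757  0.12776781  0.01200985]
t 15.5 shift [-0.0002, 0.0, 0.0008] turn [0.35, 0.06, -0.03] q6 [-0.77, 0.33, 1.75, -0.0, 1.06, 0.68] F [0.2, 0.4, -0.2]
```

servo_tool(deltas=[[[0, 0, 0], [0, 0, 0], 0.01], [[0, 0, 0], [0, 0, 0], 0.01], [[0, 0, 0], [-4, 0, 0], 0.01], [[0, 0, 0], [-10, 0, 0], 0.01], [[0, 0, 0], [-16, 0, 0], 0.01], [[0, 0, 0], [-22, 0, 0], 0.01], [[0, 0, 0], [-28, 0, 0], 0.01], [[0, 0, 0], [-34, 0, 0], 0.01], [[0, 0, 0], [-40, 0, 0], 0.01], [[0, 0, 0], [-40, 0, 0], 0.01]])

```text
time: 16.5
position: [0.4757, -0.2998, 0.0977]
eef_rot: [-0.648, -0.281, 0.649, -0.282]
force: [-1.3, -6.3, -1.0]
gripper_width: 0.183
```

servo_tool(deltas=[[[0, 0, 0], [-5, 0, 0], 0.01], [[0, 0, 0], [-10, 0, 0], 0.01], [[0, 0, 0], [-14, 0, 0], 0.01], [[0, 0, 0], [-17, 0, 0], 0.01], [[0, 0, 0], [-19, 0, 0], 0.01], [[0, 0, 0], [-20, 0, 0], 0.01], [[0, 0, 0], [-20, 0, 0], 0.01]])

```text
time: 17.2
position: [0.4757, -0.2995, 0.0977]
eef_rot: [-0.59, -0.388, 0.591, -0.389]
force: [-1.3, -5.4, -0.1]
gripper_width: 0.189
```

```bash
python3 -c "
from plan import *
s=bot.read_state();print(s['gripper_width']*88,s['torque'])
delta(np.array([.475,-.2985,.098]),tool(0,.113+1.05,-1))"
```

```text
16.648403774519178 [-0.94775765  0.21249051 -0.66268306]
t 17.2 shift [-0.0003, -0.0011, -0.0006] turn [0.07, 0.12, -0.01] q6 [-0.77, 0.33, 1.75, -0.0, 1.06, -0.36] F [-1.3, -5.4, -0.1]
```

servo_tool(deltas=[[[0, 0, 0], [0, 0, 0], 0.05], [[0, 0, 0], [0, 0, 0], 0.05], [[0, 0, 0], [0, 0, 0], 0.05], [[-0.03, 0, 0], [0, 0, 0], 0.05], [[-0.07, 0, 0], [0, 0, 0], 0.05], [[-0.12, 0, 0], [0, 0, 0], 0.05], [[-0.16, 0, 0], [0, 0, 0], 0.05], [[-0.16, -0.05, 0.05], [0, 0, 0], 0.05], [[-0.16, -0.1, 0.1], [0, 0, 0], 0.05], [[-0.16, -0.15, 0.1], [0, 0, 0], 0.05]])

```text
time: 18.2
position: [0.3318, -0.334, 0.2579]
eef_rot: [-0.589, -0.389, 0.591, -0.39]
force: [-0.5, -1.2, 0.2]
gripper_width: 0.574
```

Run:
```python
from h import *
from station import bot,vision
print(bot.read_state()["position"],bot.read_state()["force"])
t,s=vision.grab_frame("top"),vision.grab_frame("side")
C=cloud(t);V=C[170:235,275:340].reshape(-1,3)
for nm,f in(("t",t),("s",s)):
    V=cloud(f).reshape(-1,3);Q=V[(V[:,2]>.107)&(V[:,2]<.118)&(np.hypot(V[:,0]-.475,V[:,1]+.2985)<.085)]
    if len(Q): print(nm,len(Q),cv2.boxPoints(cv2.minAreaRect(np.float32(Q[:,:2]*1000))).round(0).tolist())
C0=cloud(load("top0"))
for u,v in((135,143),(114,191),(309,140)): print(C0[v,u].round(3),C[v,u].round(3))
a=cv2.resize(t["image"][100:235,100:340],(700,394),interpolation=cv2.INTER_CUBIC);cv2.imwrite("pics/end.png",a)
```

```text
[ 0.33184539 -0.33398639  0.25786637] [-0.45805539 -1.23932578  0.23283973]
t 166 [[435.0, -360.0], [449.0, -368.0], [498.0, -271.0], [483.0, -264.0]]
s 210 [[435.0, -366.0], [449.0, -373.0], [498.0, -277.0], [483.0, -270.0]]
[0.651 0.281 0.053] [0.652 0.282 0.051]
[0.489 0.337 0.08 ] [0.489 0.337 0.08 ]
[ 0.672 -0.294  0.074] [ 0.672 -0.294  0.074]
```

View pics/end.png

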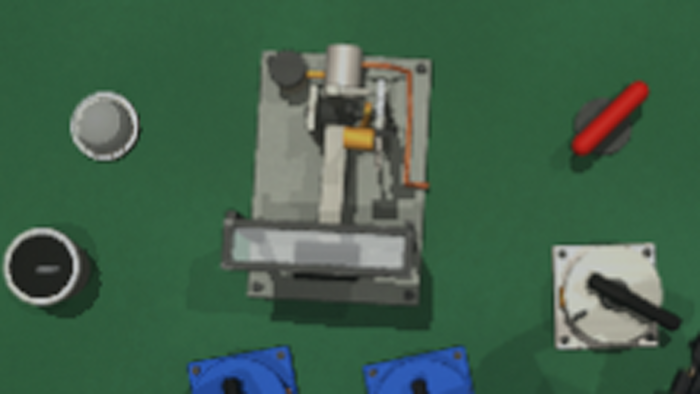

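The final picture shows the handle's long end over the stud at (670,320), the pointer still leaning with its knob at (358,138), the lever up and the bystanders unmoved. Handing in.

```bash
python3 -c "
from station import workorder
print(workorder.hand_in())"
```

```text
the job is handed in; nothing more can be done
None
```

I did the lever travel check and handed the job in, with about 18 s of the 58 s used; no verdict is reported. The travel came out just past the limit tooth, so the selector is at bleed.

- **Drag pointer zeroed:** I pushed it back to its zero stop, where the finger felt about 5 N. The cameras then put it at 0.001 rad.
- **Lever press:** I pressed the lever under the guard with the tool leaning 40°. It went firm after about 47 mm, and I held it at about 16 N on the wrist sensor before letting it come back up.
- **Reading:** The pointer was left at about 0.31 rad from the two cameras, and the finger travel agrees. One cross-check was lower: the knob's height alone gave 0.27 rad. That is the weaker measure at this angle, and heights read 1–2 mm high throughout, so I went by the knob's sideways position. The reading is within 0.02 rad of the tooth, where the job accepts either detent.
- **Selector:** I turned the handle to the bleed detent. It measures about +1.0 rad, with the long end over the round stud.
- **Final checks:** In the last picture the lever looks up, though I did not measure its angle. The pointer is still at its reading and the arm is clear. The gauge housing, fire handle and glass dome show no movement beyond 2 mm.

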